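# Hold the can crusher's lock released with its key

### The arm

A 7-joint arm with a two-finger parallel gripper is mounted at the origin on the work surface. World frame = base frame: x ahead of the robot, y to its left, z up, the work surface at z = 0. Lengths are in m, angles in rad, forces in N, time in s.
With the tool pointing down it reaches from about 0.4 to 0.85 m from the base axis. Payload 10.4 kg.
Tool frame: the origin (TCP) lies between the finger pads; the fingertips stand 22 mm ahead of it and the grasp point (between the pads) lies 3 mm ahead of it; z points along the fingers, y is the line along which they close (so a half turn about z gives the same grasp; the last joint's range is limited). The gripper opens to 85 mm and grips with 20 to 120 N. Pads are 22 mm wide; open, the fingers measure 114 mm over their backs; the gripper's body (76 mm by 85 mm) begins 54 mm behind the grasp point. The pads swing forward as they close: fully open they stand 13 mm farther back than shut.
Start: joints at [1.216, 0.332, -0.065, 1.46, 0.022, 1.35, -0.088], TCP at [0.204, -0.591, 0.253] pointing down, gripper open.
Joint ranges: [-2.6, 2.6], [-0.5, 2.12], [-1.47, 1.34], [0.16, 2.42], [-1.27, 4.41], [0.06, 2.06], [-2.6, 2.6]. Speed limits (rad/s): [2.22, 2.22, 2.79, 2.79, 3.14, 3.14, 3.14].

### API

Orientations are given as a unit quaternion [x, y, z, w].
In Python, from workcell import manip, camera, ticket, boxes_of, outline_of gives the robot as it stands.
- The arm moves only by the tool carry_out, never from a script. Its argument "deltas" is a list of rows, each a list of 5 numbers: the shift along the tool's x, y, z as a fraction of full scale, then the turn about the tool's z as a fraction of full scale, then the opening, from -1 (shut) to 1 (fully open), so that 0 is half open. In form: [[tx, ty, tz, spin, gripper], ...]. A call has 1 to 20 rows; each row is the pose to reach, as a shift and turn from the pose commanded when the call began, along the tool's axes at that moment; what a row does not reach only later rows make up. Full scale, the value 1, is 150 mm for a shift and 30 degrees for a turn. A row lasts 1/8 s, in which the tool goes at most 62.5 mm and 10.7 degrees, less where a joint would pass 70% of its speed; a pose out of reach is approached as far as the arm can. A call with a number of a shift or a turn outside -1 to 1 is refused whole. A call with a gripper value outside its range is refused whole. The fingers move at their own pace and stop on an object; "force" is the grip in N (left out, the last holds). Time passes only in rows, so rows that repeat a pose let the fingers close. It gives the time, the measured TCP pose, the force, the opening and the grip force at its end, in the units of the state.
- manip.get_obs(): the state, without advancing time (a new reading comes with each control period).
- camera(name): name is "scene" or "top" or "wrist"; returns a dict with "img" (420x560x3 uint8, red, green, blue), "depth" (420x560 float32, m along the optical axis (not along the pixel's ray), 0 where there is no reading), "vertical_fov" (degrees; the focal length in pixels is half the picture's height over the tangent of half this angle, whatever the lens; pixels are square), "cx", "cy" (the principal point, pixels), "R" (3x3) and "t" (3): a world point X has camera coordinates R X + t. Camera axes: x right, y down, z forward; pixel columns grow to the right and rows downward; lengths in m; the calibration is good to about 2 mm. A picture is of the moment at which its call begins.
- ticket.hand_in(): hands the job in; it is judged then, once.
Trained networks look in a picture, given as the dict that the camera call returned (one of the last four; its "shot" number tells which), for a name from the list of things; names that differ only in an ending like _2 or _b are one class to them, and where a whole thing is asked for, a point or a joint stands for the part that bears it (a point fixed in the world has none). Each returns a list of dicts, best first, with "conf" (0 to 1); they miss things now and then, are a little off and sometimes report something else, mostly with a low value. They report only what shows in the picture. A call takes as long as a camera call. They do not tell look-alikes from the thing itself.
- boxes_of(query, picture): "position" ([x, y, z] in m, in world coordinates, good to about 4 mm: the middle of the surface that is visible of it).
- outline_of(query, picture): "region" (420x560 bool, what is visible of it).
The state is a dict: "clock": time; "joint_pos": joint angles; "joint_velocities": joint speeds; "tau": joint torques, N m; "position": TCP position; "ee_rot": TCP orientation; "ft_force": force on the tool from outside, world axes, zero at the start; "torque": the same for the moment, N m; "grip_width": opening from 0.0 (shut) to 1.0 (fully open); "grasp_force": force on a finger pad.
Only numpy, scipy, OpenCV 4.12 (cv2) and the standard library are available. Lean on these libraries where they do the work, as an engineer would, in place of code of your own. Each camera call takes 0.05 s, during which the arm holds its last target. There are 200 camera calls.

### The job

A can is jammed in the crusher: take the steel key from its holder, put its blade in the slotted screw on the lock block and turn it counter-clockwise (seen from above) until the cover plate is well clear of the bore. Then push the same key down into the bore against the sprung plunger until its collar sits hard on the steel rim, and finish while still gripping it and holding it pressed down there. Leave the mug, the loose can and the funnel where they stand.

Things in the scene. Friction and masses are not known exactly. Their poses are not given: they have to be found in the camera images.
- key: Loose key, 134 mm tall, 0.2-0.4 kg, upright in the holder. Origin: tip (centre of blade's lower edge); z up to the handle, x along the blade's width. From the tip up: blade 24 (x) by 6 (y), 14 mm high; shank diameter 24 to 40 mm; collar diameter 40, 40 to 48 mm (underside = hard stop); neck diameter 18; guard diameter 52, 74 to 78 mm; wooden handle 44 (x) by 24 (y), 78 to 134 mm.
- key_grip (a point): Centre of the key's handle, on its axis, 106 mm above the blade's tip; axes as the key's. Grip it from above across its 24 mm (y).
- holder: Fixed wooden block 75 by 75 mm, 48 mm high, with an upright round hole 30 mm wide in which the key stands, its collar on the block's top, its tip 8 mm above the ledge. Origin: centre of the underside. Lift the key over 45 mm to bring it out.
- crusher: Can crusher, fixed. Origin: centre of the underside of its dark steel lock block (80 in x, 150 in y, 60 mm high). The screw is 32 mm to the -y side, the bore 32 mm to the +y side. Behind the block (+x) is the bed with ram and jammed can, 200 mm long, up to 110 mm high. It stands turned by up to 0.3 rad.
- slot (a point): Centre of the floor of the brass-cheeked screw head's slot, on the screw's axis, 77 mm above the ledge. The slot, open at top and ends, is 11 mm wide, 12 mm deep, 30 mm long and runs along this point's x; z is up. The point turns with the screw. The key's blade enters from above, its width along the slot, with about 0.2 rad of play.
- cover (a joint): Angle (rad) of the screw head and the bright steel cover plate fixed to it. 0: plate over the bore (it starts at 0 to 0.2). Grows counter-clockwise seen from above, to a stop at 1.4; beyond 0.75 the bore is clear. The plate, 5 mm thick, reaches 85 mm from the screw, 2 mm above the rim. Friction (0.06 N m) keeps it put.
- rim: Fixed steel ring round the bore's mouth, 48 mm outside, 33 mm inside (the bore below is 31 mm wide). Origin: centre of the mouth at the ring's top face, 66 mm above the ledge; z up. The key's collar rests on it when the key's tip is 40 mm below the origin; to sit hard it must be kept pushed on with some newtons more than the spring takes.
- plunger (a joint): How far the sprung brass plunger in the bore is pushed down, m. 0: up, its flat top 10 mm below the rim's top. 0.030 when the key's collar is on the rim. The spring pushes back with 2 N at first and 8 N at 0.030, and lifts the key if it is not held down.
- mug_rim (a point): White ceramic mug, 80 mm across, 95 mm high, handle to its +y; this point is the centre of its mouth. To be left alone.
- can: Loose dented aluminium can standing upright, 62 mm across, 100 mm high, origin at the centre of its underside. To be left alone.
- funnel: Stainless steel funnel standing mouth down, 110 mm across, 110 mm high, origin at the centre of its underside. To be left alone.
Things that resemble listed ones, but are neither listed nor needed, are in the scene too. Leave any pink or purple look-alike of the key alone.

How it is judged:
On the way, in this order (a step that is already met when the one before it is completed fails the run):
1. the key's blade is in the screw's slot while the cover is still over the bore (horizontal distance between key and slot below 0.01 m and z of key in the frame of slot between -0.006 and 0.008 m and value of joint cover below 0.5 rad), for 0.05 s.
2. the screw has been turned, the blade in its slot, until the cover is clear of the bore (horizontal distance between key and slot below 0.01 m and z of key in the frame of slot between -0.006 and 0.008 m and value of joint cover above 0.75 rad), for 0.05 s.
At the end, for the whole second after the job is handed in: Key upright in the bore (within 8 mm and 0.15 rad), collar pressed on the rim (over 0.5 N, tip at least 38 mm deep), plunger down over 27 mm, cover beyond 0.7 rad, fingers still on the key (over 1 N); mug, can and funnel within 30 mm of their start (value of joint plunger above 0.027 m and z of key in the frame of rim below -0.038 m and horizontal distance between key and rim below 0.008 m and angle between key's own z axis and vertical below 0.15 rad and contact force between key and rim above 0.5 N and contact force between the fingers and key above 1 N and value of joint cover above 0.7 rad and distance of each of mug_rim, can, funnel from where it was at the start of the episode below 0.03 m); the arm keeps its last pose, push and grip.
It fails at once if the mug, the can or the funnel is moved by more than 30 mm (not (distance of each of mug_rim, can, funnel from where it was at the start of the episode below 0.03 m)).
It also fails if it takes over 48 s, if anything falls off the work surface, if the arm or the gripper's body presses on something with over 40 N, if the wrist force passes 120 N, or if a joint passes its speed limit or range.

## Working session

There is one attempt and no reset: what is moved stays moved. The work goes in short steps, Python scripts to look and compute and a tool call to move; the robot and the scene stay as the last step left them, time stands still between calls to the robot, and variables do not carry over. Pictures are saved under pics/ and viewed, at most 10 in all, crops included, and the job is handed in when it is done.

Besides the shell and the picture viewer there is one more tool, called after "Emit:" as a command line: name --pt "numbers of a row" for each row, then --argument value for the rest. carry_out: Moves the arm, as the interface text tells. Its arguments: {"type":"object","properties":{"deltas":{"type":"array","items":{"type":"array","items":{"type":"number"}}},"force":{"type":"number"}},"required":["deltas"]}

```bash
mkdir -p pics; ls
cat > h.py <<'E'
import numpy as np, cv2
from workcell import manip, camera, ticket, boxes_of, outline_of
def save(n,img): cv2.imwrite('pics/'+n,np.ascontiguousarray(img[:,:,::-1]))
def pts(p):
    h,w=p['depth'].shape; f=h/2/np.tan(np.radians(p['vertical_fov'])/2)
    v,u=np.mgrid[:h,:w]; d=p['depth']
    c=np.stack([(u-p['cx'])/f*d,(v-p['cy'])/f*d,d],-1)
    return (c-p['t'])@p['R']
def pix(p,X):
    f=p['depth'].shape[0]/2/np.tan(np.radians(p['vertical_fov'])/2)
    c=p['R']@np.array(X)+p['t']; return (f*c[0]/c[2]+p['cx'],f*c[1]/c[2]+p['cy'])
E
python3 - <<'E'
from h import *
o=manip.get_obs(); print(o)
a=camera('scene');b=camera('top')
save('s.png',a['img']);save('t.png',b['img'])
for n,p in(('scene',a),('top',b)):
    print(n,-p['R'].T@p['t'],p['vertical_fov'])
    for q in['key','key_grip','holder','crusher','slot','cover','rim','plunger','mug_rim','can','funnel']:
        print(q,[(round(d['conf'],2),np.round(d['position'],3).tolist(),np.round(pix(p,d['position'])).tolist()) for d in boxes_of(q,p)[:3]])
E
```

```text
pics
{'clock': 0.0, 'joint_pos': array([ 1.21635117,  0.3328971 , -0.06474258,  1.46091983,  0.02156976,
        1.34990998, -0.08848755]), 'joint_velocities': array([-0.00250636,  0.00132737,  0.00010276, -0.00150714, -0.00010483,
        0.00218575,  0.00152668]), 'tau': array([-5.37071319e-04, -6.25451016e+01,  4.81787429e-02, -3.91608238e+01,
        1.58715929e-02,  9.89404827e-03, -3.84815132e-05]), 'position': array([ 0.20353579, -0.59056977,  0.25251052]), 'ee_rot': array([ 9.86260645e-01,  1.65195104e-01, -1.30109066e-04, -7.08319116e-04]), 'ft_force': array([-0.09729498, -1.2477202 ,  0.57310549]), 'torque': array([0.016317  , 0.02487572, 0.02182226]), 'grasp_force': 0.0, 'grip_width': 0.9998921977329588}
scene [ 1.53776554 -0.45773989  1.13138126] 43.95905033656697
key [(0.91, [0.481, 0.288, 0.104], [361.0, 189.0]), (0.85, [0.606, 0.282, 0.09], [380.0, 218.0]), (0.7, [0.354, 0.239, 0.079], [328.0, 176.0])]
key_grip [(0.92, [0.369, 0.32, 0.093], [352.0, 170.0]), (0.7, [0.606, 0.282, 0.098], [381.0, 216.0]), (0.6, [0.35, 0.236, 0.083], [327.0, 175.0])]
holder [(0.81, [0.496,
[... 666 characters left out ...]
, 268.0]), (0.6, [0.358, 0.322, 0.119], [155.0, 263.0])]
key_grip [(0.88, [0.344, 0.242, 0.122], [185.0, 268.0]), (0.75, [0.59, 0.288, 0.114], [169.0, 175.0]), (0.73, [0.461, 0.288, 0.13], [167.0, 223.0])]
holder [(0.7, [0.462, 0.277, 0.048], [180.0, 224.0])]
crusher [(0.64, [0.613, -0.048, 0.06], [294.0, 168.0])]
slot [(0.94, [0.504, -0.043, 0.071], [294.0, 206.0]), (0.28, [0.461, 0.286, 0.134], [167.0, 223.0])]
cover [(0.58, [0.509, -0.042, 0.073], [293.0, 204.0])]
rim []
plunger [(0.61, [0.511, -0.042, 0.072], [293.0, 203.0])]
mug_rim [(0.76, [0.454, -0.283, 0.035], [378.0, 223.0])]
can [(0.72, [0.538, 0.383, 0.095], [136.0, 196.0])]
funnel [(0.66, [0.548, -0.403, 0.025], [419.0, 190.0])]
```

View scene.

View pics/s.png

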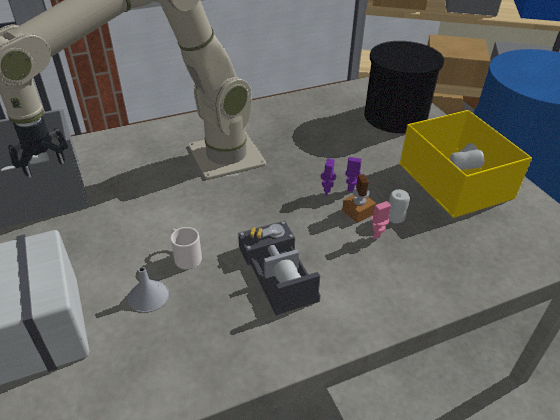

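Run:
```python
import cv2
t=cv2.imread('pics/t.png')
cv2.imwrite('pics/t2.png',cv2.resize(t[120:300,100:350],None,fx=3.2,fy=3.2,interpolation=cv2.INTER_CUBIC))
```

```text
(no output)
```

View pics/t2.png

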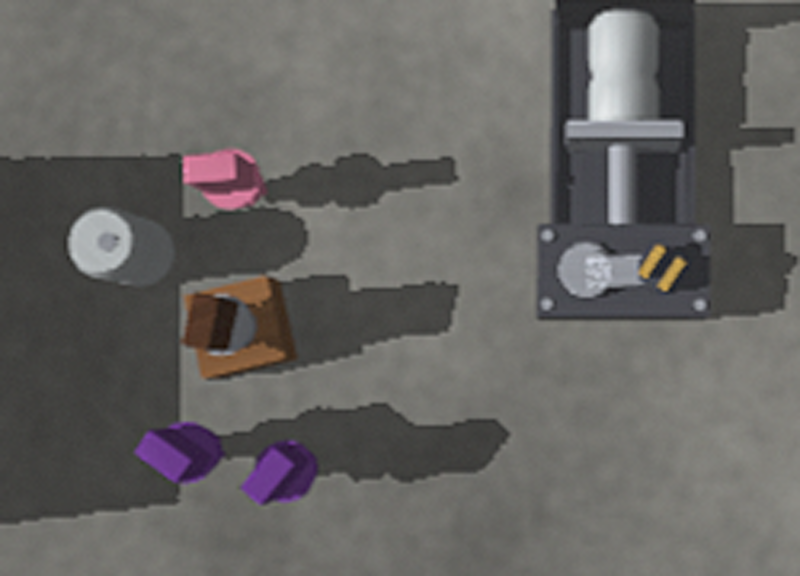

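The key is the wooden-handled one in the brown block: scene (361,189), top (167,223). The others are purple at scene (328,176) and (353,170) and pink at (381,218), all decoys with no holder. The enlarged top crop confirms this. The crusher is at scene (278,264), with its plate over the bore and the slot cheeks at top (307,204).

```bash
cat >> h.py <<'E'
def rect(P):
    r=cv2.minAreaRect(P[:,:2].astype(np.float32)*1000); 
    return np.round(r[0],1).tolist(),np.round(r[1],1).tolist(),round(r[2],1)
def conv(target_xyz=None,yaw=None):
    from scipy.spatial.transform import Rotation as Ro
    o=manip.get_obs(); M=Ro.from_quat(o['ee_rot']).as_matrix()
    y0=np.arctan2(M[1,0],M[0,0]); print('t',round(o['clock'],2),'pos',np.round(o['position'],4),'yaw',round(y0,4),'j',np.round(o['joint_pos'],2),'tilt',np.round(M[:2,2],4))
    if target_xyz is not None: print('delta frac',np.round(M.T@(np.array(target_xyz)-o['position'])/.15,3))
    if yaw is not None: print('spin frac',round(-((yaw-y0+np.pi/2)%np.pi-np.pi/2)/np.radians(30),3))
E
python3 - <<'E'
from h import *
b=camera('top');X=pts(b)
m=(X[...,2]>.136)&(X[...,2]<.15)&(abs(X[...,0]-.46)<.06)&(abs(X[...,1]-.288)<.05)
print(m.sum(),rect(X[m]),X[m].mean(0))
m=(X[...,2]>.040)&(X[...,2]<.054)&(abs(X[...,0]-.46)<.07)&(abs(X[...,1]-.288)<.07)
print('holder',m.sum(),rect(X[m]))
m=(X[...,2]>.052)&(X[...,2]<.064)&(abs(X[...,0]-.5)<.07)&(abs(X[...,1]+.04)<.1)
print('block',m.sum(),rect(X[m]))
I=b['img'].astype(int);br=(I[...,0]-I[...,2]>60)&(abs(X[...,0]-.5)<.07)&(abs(X[...,1]+.05)<.1)
print('brass',br.sum(),X[br].mean(0),rect(X[br]))
conv([.5,-.15,.253]); conv([.46,.288,.253])
E
```

```text
162 ([468.0, 297.1], [24.6, 43.2], 77.9) [0.46777361 0.2964302  0.14102998]
holder 405 ([467.8, 297.5], [75.1, 76.5], 12.7)
block 1106 ([520.9, -43.5], [148.1, 98.2], 88.9)
brass 76 [ 0.51008397 -0.07716357  0.08671678] ([511.6, -78.4], [29.3, 33.1], 54.5)
t 1.25 pos [ 0.2036 -0.5909  0.2533] yaw 0.3318 j [ 1.22  0.33 -0.06  1.46  0.02  1.35 -0.09] tilt [ 0.0001 -0.0001]
delta frac [ 2.826e+00 -2.136e+00  2.000e-03]
t 1.25 pos [ 0.2036 -0.5909  0.2533] yaw 0.3318 j [ 1.22  0.33 -0.06  1.46  0.02  1.35 -0.09] tilt [ 0.0001 -0.0001]
delta frac [ 3.525e+00 -4.983e+00  2.000e-03]
```

Emit:
carry_out --pt "0.33 -0.12 0 0.21 1" --pt "0.65 -0.25 0 0.42 1" --pt "0.97 -0.37 0 0.634 1" --pt "0.97 -0.37 0 0.634 1"

```text
clock: 1.75
position: [0.3274, -0.4877, 0.2536]
ee_rot: [1.0, 0.003, 0.001, -0.0]
ft_force: [-0.8, -1.8, 0.9]
grip_width: 1.001
grasp_force: 0.0
```

Emit:
carry_out --pt "0.3 -0.3 0 0 1" --pt "0.6 -0.6 0 0 1" --pt "0.8 -1 0 0 1" --pt "0.8 -1 0 0 1"

```text
clock: 2.25
position: [0.4456, -0.3371, 0.2536]
ee_rot: [1.0, 0.004, 0.001, -0.0]
ft_force: [0.1, -0.8, -0.0]
grip_width: 1.003
grasp_force: 0.0
```

Emit:
carry_out --pt "0.1 -0.35 0 0 1" --pt "0.2 -0.7 0 0 1" --pt "0.25 -1 0 0 1" --pt "0.25 -1 0 0 1"

```text
clock: 2.75
position: [0.4812, -0.1887, 0.2537]
ee_rot: [1.0, 0.002, 0.0, -0.0]
ft_force: [-0.3, -1.1, -0.2]
grip_width: 1.0
grasp_force: 0.0
```

Run:
```python
from h import *
conv([.46,-.045,.253],0)
p=camera('wrist');print(-p['R'].T@p['t'],p['R'][2],pix(p,[.51,-.078,.085]))
save('w1.png',p['img'])
```

```text
t 2.75 pos [ 0.4812 -0.1887  0.2537] yaw 0.0049 j [ 0.62  0.11 -0.35  1.73  0.04  1.31 -1.31] tilt [0.0007 0.0001]
delta frac [-0.137 -0.959  0.005]
spin frac 0.009
[ 0.55659067 -0.18873274  0.3749131 ] [-2.94084786e-01 -5.96579527e-04 -9.55779150e-01] (np.float64(141.40094050946976), np.float64(160.6505093537956))
```

Emit:
carry_out --pt "-0.02 -0.33 0 -0.33 1" --pt "-0.04 -0.67 0 -0.67 1" --pt "-0.07 -1 0 -1 1" --pt "-0.07 -1 0 -1 1"

```text
clock: 3.3
position: [0.4702, -0.0396, 0.2537]
ee_rot: [0.965, 0.261, 0.0, 0.0]
ft_force: [0.9, -0.6, 0.3]
grip_width: 1.003
grasp_force: 0.0
```

Emit:
carry_out --pt "0.16 -0.3 0 -0.33 1" --pt "0.32 -0.6 0 -0.67 1" --pt "0.483 -0.876 0 -1 1" --pt "0.483 -0.876 0 -1 1"

```text
clock: 3.8
position: [0.4677, 0.1102, 0.2535]
ee_rot: [0.865, 0.502, 0.0, -0.0]
ft_force: [-0.1, -0.9, 0.6]
grip_width: 1.001
grasp_force: 0.0
```

Emit:
carry_out --pt "0.29 -0.17 0 -0.33 1" --pt "0.58 -0.33 0 -0.67 1" --pt "0.866 -0.5 0 -1 1" --pt "0.866 -0.5 0 -1 1"

```text
clock: 4.3
position: [0.4678, 0.26, 0.2529]
ee_rot: [0.706, 0.708, 0.0, -0.001]
ft_force: [0.8, -0.9, -0.0]
grip_width: 1.001
grasp_force: 0.0
```

Emit:
carry_out --pt "0.1 0 0 -0.33 1" --pt "0.2 0 0 -0.67 1" --pt "0.24 0 0 -1 1" --pt "0.24 0 0 -1 1"

```text
clock: 4.8
position: [0.4689, 0.2923, 0.2528]
ee_rot: [0.503, 0.864, -0.001, 0.0]
ft_force: [-0.2, -0.5, -0.5]
grip_width: 1.001
grasp_force: 0.0
```

Emit:
carry_out --pt "0 0 0 -0.33 1" --pt "0 0 0 -0.67 1" --pt "0 0 0 -1 1" --pt "0 0 0 -1 1"

```text
clock: 5.3
position: [0.4684, 0.2929, 0.253]
ee_rot: [0.263, 0.965, -0.0, 0.0]
ft_force: [-0.1, -0.2, 0.4]
grip_width: 1.0
grasp_force: 0.0
```

Emit:
carry_out --pt "0 0 0 -0.33 1" --pt "0 0 0 -0.59 1" --pt "0 0 0 -0.59 1"

```text
clock: 5.68
position: [0.4678, 0.2938, 0.2531]
ee_rot: [0.111, 0.994, -0.0, -0.0]
ft_force: [0.6, 0.2, 0.3]
grip_width: 1.001
grasp_force: 0.0
```

Run:
```python
from h import *
p=camera('wrist');X=pts(p)
m=(X[...,2]>.134)&(X[...,2]<.15)&(abs(X[...,0]-.465)<.06)&(abs(X[...,1]-.297)<.05)
print(m.sum(),rect(X[m]),X[m].mean(0) if m.any() else 0)
conv([.468,.297,.117],-.211)
save('w2.png',p['img'])
```

```text
2140 ([467.4, 295.2], [23.8, 43.2], 78.2) [0.46616523 0.2957053  0.14213011]
t 5.72 pos [0.4678 0.2941 0.2532] yaw 2.9178 j [ 0.21  0.33 -1.03  1.62  0.29  1.36  0.49] tilt [-0.     -0.0004]
delta frac [0.003 0.02  0.908]
spin frac -0.024
```

Emit:
carry_out --pt "0.006 0.008 0.3 -0.02 1" --pt "0.006 0.008 0.6 -0.02 1" --pt "0.006 0.008 0.8 -0.02 1" --pt "0.006 0.008 0.908 -0.02 1" --pt "0.006 0.008 0.908 -0.02 1" --pt "0.006 0.008 0.908 -0.02 -1" --pt "0.006 0.008 0.908 -0.02 -1" --pt "0.006 0.008 0.908 -0.02 -1" --pt "0.006 0.008 0.908 -0.02 -1" --pt "0.006 0.008 0.908 -0.02 -1" --pt "0.006 0.008 0.908 -0.02 -1" --pt "0.006 0.008 0.908 -0.02 -1" --force 80

```text
clock: 7.22
position: [0.4669, 0.2962, 0.1177]
ee_rot: [0.102, 0.995, -0.0, 0.0]
ft_force: [-0.7, -3.4, 4.8]
grip_width: 0.274
grasp_force: 78.0
```

Run:
```python
from h import *
conv([.468,.297,.117],-.211); o=manip.get_obs(); print(o['grip_width'],o['grasp_force'],o['ft_force'],o['torque'])
```

```text
t 7.22 pos [0.4669 0.2962 0.1177] yaw 2.9368 j [ 0.14  0.47 -0.96  1.77  0.42  1.12  0.41] tilt [ 0.0006 -0.0003]
delta frac [-0.006  0.006  0.005]
spin frac 0.012
0.2744879505403435 77.97183752059937 [-0.6824828  -3.40510662  4.79132015] [-0.39349437  0.27321947  0.03111486]
```

Emit:
carry_out --pt "0 0 -0.15 0 -1" --pt "0 0 -0.35 0 -1" --pt "0 0 -0.6 0 -1" --pt "0 0 -0.87 0 -1" --pt "0 0 -0.87 0 -1"

```text
clock: 7.85
position: [0.4674, 0.2972, 0.2502]
ee_rot: [0.102, 0.995, 0.001, 0.002]
ft_force: [0.5, 0.2, -3.6]
grip_width: 0.269
grasp_force: 79.1
```

Emit:
carry_out --pt "-0.09 -0.2 0 0 -1" --pt "-0.18 -0.4 0 0 -1" --pt "-0.27 -0.6 0 0 -1" --pt "-0.352 -0.778 0 0 -1" --pt "-0.352 -0.778 0 0 -1"

```text
clock: 8.48
position: [0.495, 0.1681, 0.2461]
ee_rot: [0.104, 0.995, -0.001, -0.001]
ft_force: [-0.6, 0.3, -3.2]
grip_width: 0.269
grasp_force: 79.5
```

Emit:
carry_out --pt "-0.09 -0.2 0 0 -1" --pt "-0.18 -0.4 0 0 -1" --pt "-0.27 -0.6 0 0 -1" --pt "-0.352 -0.778 0 0 -1" --pt "-0.352 -0.778 0 0 -1"

```text
clock: 9.1
position: [0.5226, 0.0442, 0.2464]
ee_rot: [0.104, 0.995, -0.0, -0.001]
ft_force: [0.2, 0.4, -2.1]
grip_width: 0.274
grasp_force: 79.7
```

Emit:
carry_out --pt "-0.09 -0.2 0 0 -1" --pt "-0.18 -0.4 0 0 -1" --pt "-0.27 -0.6 0 0 -1" --pt "-0.352 -0.778 0 0 -1" --pt "-0.352 -0.778 0 0 -1"

```text
clock: 9.72
position: [0.5506, -0.08, 0.2465]
ee_rot: [0.103, 0.995, 0.0, -0.001]
ft_force: [-0.9, -0.0, -2.5]
grip_width: 0.268
grasp_force: 79.7
```

Run:
```python
from h import *
conv([.51,-.078,.247]); o=manip.get_obs(); print(o['grip_width'],o['grasp_force'],o['ft_force'],o['torque'])
p=camera('wrist');X=pts(p);I=p['img'].astype(int)
save('w3.png',p['img'])
br=(I[...,0]-I[...,2]>60)&(X[...,2]>.07)&(X[...,2]<.1)&(abs(X[...,0]-.5)<.07)&(abs(X[...,1]+.07)<.06)
print('brass',br.sum(),X[br].mean(0),rect(X[br]),pix(p,[.51,-.078,.085]))
b=(X[...,2]>.055)&(X[...,2]<.064)&(abs(X[...,0]-.5)<.07)&(abs(X[...,1]+.04)<.1)
print('block',b.sum(),rect(X[b]))
for q in['slot','cover','rim','key','crusher']:
    print(q,[(round(d['conf'],2),np.round(d['position'],3).tolist()) for d in boxes_of(q,p)[:2]])
```

```text
t 9.72 pos [ 0.5506 -0.08    0.2465] yaw 2.9347 j [ 0.79  0.29 -0.87  1.62  0.23  1.34  1.26] tilt [-0.0015  0.0004]
delta frac [ 0.268 -0.043 -0.003]
0.2680768008184709 79.67312335968018 [-8.75852728e-01 -4.95199443e-04 -2.46642877e+00] [ 0.01740312  0.03489685 -0.02644992]
brass 874 [ 0.50966445 -0.07763282  0.08861143] ([510.8, -77.7], [29.6, 30.3], 55.1) (np.float64(269.60304513553154), np.float64(147.99413915850607))
block 11761 ([520.3, -46.5], [150.7, 98.9], 88.8)
slot [(0.8, [0.506, -0.042, 0.075])]
cover [(0.89, [0.509, -0.044, 0.077])]
rim [(0.9, [0.53, -0.012, 0.064]), (0.51, [0.543, -0.079, 0.268])]
key [(0.58, [0.538, -0.082, 0.27])]
crusher [(0.88, [0.531, -0.036, 0.061]), (0.47, [0.543, -0.079, 0.27])]
```

View pics/w3.png

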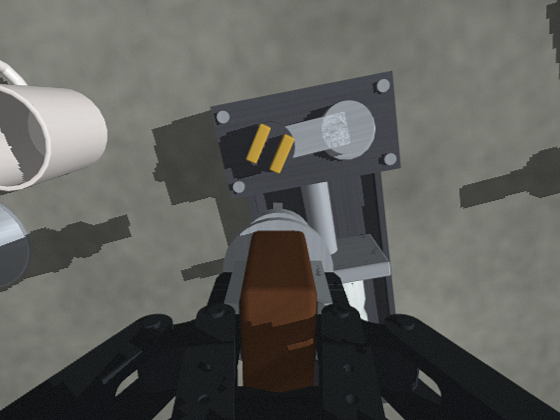

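```bash
cat >> h.py <<'E'
def cheeks(p):
    X=pts(p);I=p['img'].astype(int)
    br=(I[...,0]-I[...,2]>60)&(X[...,2]>.084)&(X[...,2]<.094)&(abs(X[...,0]-.51)<.05)&(abs(X[...,1]+.078)<.05)
    n,l,s,c=cv2.connectedComponentsWithStats(br.astype(np.uint8))
    C=[]
    for i in range(1,n):
        if s[i,4]>60:
            P=X[l==i]; print('cheek',s[i,4],rect(P),P[:,2].mean()); C.append(np.array(rect(P)[0]))
    if len(C)==2:
        d=C[1]-C[0]; print('mid',(C[0]+C[1])/2,'sep',np.hypot(*d),'slot yaw',(np.arctan2(d[1],d[0]))%np.pi-np.pi/2)
def handle(p):
    from scipy.spatial.transform import Rotation as Ro
    o=manip.get_obs(); M=Ro.from_quat(o['ee_rot']).as_matrix();X=pts(p)
    T=(X-o['position'])@M; I=p['img'].astype(int)
    m=(abs(T[...,0])<.035)&(abs(T[...,1])<.025)&(T[...,2]<-.017)&(T[...,2]>-.035)&(I[...,0]-I[...,2]>20)
    print('handle top in tool',m.sum(),rect(T[m]),T[m].mean(0))
E
python3 - <<'E'
from h import *
p=camera('wrist');X=pts(p);I=p['img'].astype(int);cheeks(p);handle(p)
# block front edge (-x side) & ends
b=(X[...,2]>.056)&(X[...,2]<.064)&(X[...,0]<.54)&(X[...,0]>.44)&(abs(X[...,1]+.045)<.1)
P=X[b]
fr=[(P[(abs(P[:,1]-y)<.002),0].min(),y) for y in np.arange(-.105,.02,.01)]
print(np.polyfit([a[1] for a in fr],[a[0] for a in fr],1),P[:,1].min(),P[:,1].max(),fr[0],fr[-1])
c=(X[...,2]>.066)&(X[...,2]<.078)&(abs(X[...,0]-.51)<.04)&(X[...,1]>-.055)&(X[...,1]<.03)
print('plate',c.sum(),rect(X[c]),X[c].mean(0),'ymax',X[c][X[c][:,1].argmax()], X[c][X[c][:,0].argmin()],X[c][X[c][:,0].argmax()])
t=camera('top');cheeks(t)
E
```

```text
cheek 416 ([504.3, -86.3], [8.3, 29.6], 54.6) 0.08941602458563883
cheek 405 ([515.8, -70.0], [8.5, 29.5], 55.1) 0.08936604180101534
mid [510.05 -78.15] sep 19.94843352245982 slot yaw -0.6144220461209936
handle top in tool 7538 ([2.1, 0.2], [38.8, 23.7], 0.7) [ 0.00552074  0.00010203 -0.02418382]
[0.02056559 0.4718186 ] -0.12215904194659884 0.029299525461787768 (np.float64(0.46963076118976593), np.float64(-0.105)) (np.float64(0.472026869122051), np.float64(0.014999999999999944))
plate 3269 ([510.6, -23.3], [63.4, 47.3], 89.7) [ 0.50914035 -0.02222517  0.07305104] ymax [0.50996059 0.00841072 0.06613262] [ 0.48702193 -0.0135784   0.07412106] [ 0.53433712 -0.01596234  0.06637187]
```

Emit:
carry_out --pt "0.1 -0.02 0 0.3 -1" --pt "0.2 -0.04 0 0.6 -1" --pt "0.268 -0.043 0 0.779 -1" --pt "0.268 -0.043 0.1 0.779 -1" --pt "0.268 -0.043 0.23 0.779 -1" --pt "0.268 -0.043 0.28 0.779 -1" --pt "0.268 -0.043 0.28 0.779 -1" --pt "0.268 -0.043 0.28 0.779 -1"

```text
clock: 11.12
position: [0.5105, -0.0767, 0.2061]
ee_rot: [0.301, 0.954, 0.0, 0.0]
ft_force: [-0.1, 0.1, -3.6]
grip_width: 0.27
grasp_force: 79.6
```

Run:
```python
from h import *
conv([.51,-.0782,.187],-.614)
p=camera('wrist');cheeks(p);handle(p)
save('w4.png',p['img'])
a=camera('scene');x,y=map(int,pix(a,[.51,-.078,.1]))
save('s4.png',cv2.resize(a['img'][y-60:y+50,x-60:x+80],None,fx=5,fy=5,interpolation=cv2.INTER_CUBIC))
```

```text
t 11.12 pos [ 0.5105 -0.0767  0.2061] yaw 2.53 j [ 0.8   0.21 -0.82  1.78  0.16  1.22  0.89] tilt [ 0.0008 -0.    ]
delta frac [-0.003 -0.01   0.127]
spin frac 0.005
cheek 230 ([498.1, -81.8], [8.3, 14.8], 57.1) 0.08920061377198808
cheek 219 ([509.0, -65.3], [8.5, 13.7], 55.2) 0.08911223083358691
mid [503.55 -73.55] sep 19.775237040298645 slot yaw -0.5837950547446041
handle top in tool 7394 ([1.8, -0.0], [39.0, 23.7], 0.3) [ 0.00563753 -0.00014994 -0.02408203]
```

View pics/s4.png

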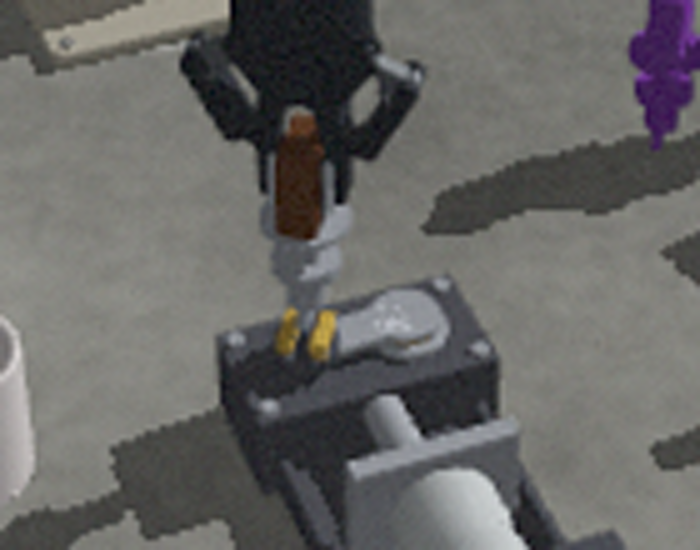

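The key hangs upright over the cheeks (crop (300,330)), blade in line with the slot. I'll insert it now.

Emit:
carry_out --pt "-0.002 -0.008 0.03 0 -1" --pt "-0.003 -0.009 0.06 0 -1" --pt "-0.003 -0.009 0.09 0 -1" --pt "-0.003 -0.009 0.125 0 -1" --pt "-0.003 -0.009 0.125 0 -1" --pt "-0.003 -0.009 0.125 0 -1"

```text
clock: 11.98
position: [0.5096, -0.0781, 0.1867]
ee_rot: [0.301, 0.954, 0.0, -0.0]
ft_force: [0.2, 0.2, -2.2]
grip_width: 0.273
grasp_force: 79.7
```

Run:
```python
from h import *
conv([.51,-.0782,.187],-.614)
o=manip.get_obs(); print(o['grip_width'],o['grasp_force'],o['ft_force'],o['torque'])
p=camera('wrist');handle(p)
```

```text
t 11.97 pos [ 0.5096 -0.0781  0.1867] yaw 2.5294 j [ 0.8   0.23 -0.82  1.8   0.18  1.19  0.88] tilt [-0.  0.]
delta frac [-0.002  0.001 -0.002]
spin frac 0.003
0.2731329058974884 79.72095608711243 [ 0.24767882  0.16009249 -2.19686969] [-0.01602774 -0.04795053  0.00790485]
handle top in tool 7523 ([1.7, 0.1], [39.4, 24.2], 1.5) [ 0.00545548 -0.0001099  -0.0241885 ]
```

Emit:
carry_out --pt "0 0 0 -0.2 -1" --pt "0 0 0 -0.4 -1" --pt "0 0 0 -0.6 -1" --pt "0 0 0 -0.8 -1" --pt "0 0 0 -1 -1" --pt "0 0 0 -1 -1"

```text
clock: 12.78
position: [0.5095, -0.0782, 0.1867]
ee_rot: [0.045, 0.999, 0.0, -0.0]
ft_force: [-0.2, 0.9, -2.8]
grip_width: 0.272
grasp_force: 79.7
```

Emit:
carry_out --pt "0 0 0 -0.2 -1" --pt "0 0 0 -0.4 -1" --pt "0 0 0 -0.6 -1" --pt "0 0 0 -0.8 -1" --pt "0 0 0 -1 -1" --pt "0 0 0 -1 -1"

```text
clock: 13.52
position: [0.5095, -0.0784, 0.1868]
ee_rot: [-0.214, 0.977, -0.0, -0.0]
ft_force: [0.0, -0.5, -3.0]
grip_width: 0.271
grasp_force: 79.6
```

Emit:
carry_out --pt "0 0 0 -0.2 -1" --pt "0 0 0 -0.4 -1" --pt "0 0 0 -0.4 -1" --pt "0 0 0 -0.4 -1"

```text
clock: 14.02
position: [0.5096, -0.0784, 0.1868]
ee_rot: [-0.315, 0.949, -0.0, -0.0]
ft_force: [-0.3, -0.9, -2.9]
grip_width: 0.269
grasp_force: 79.5
```

Run:
```python
from h import *
conv([.5113,-.0142,.187],0)
o=manip.get_obs(); print(o['grip_width'],o['grasp_force'],o['ft_force'],o['torque'])
p=camera('wrist');handle(p); save('w5.png',p['img'])
```

```text
t 14.03 pos [ 0.5096 -0.0784  0.1868] yaw -2.5014 j [ 0.95  0.28 -1.    1.79  0.25  1.2   2.08] tilt [ 0.     -0.0004]
delta frac [-0.265  0.336 -0.001]
spin frac 1.223
0.26907758747054733 79.52565550804138 [-0.26902566 -0.90262106 -2.93150102] [-0.38108219 -0.01186915 -0.04480252]
handle top in tool 7895 ([2.1, -0.1], [39.3, 23.8], 0.2) [ 0.00510256 -0.00014073 -0.02427199]
```

View pics/w5.png

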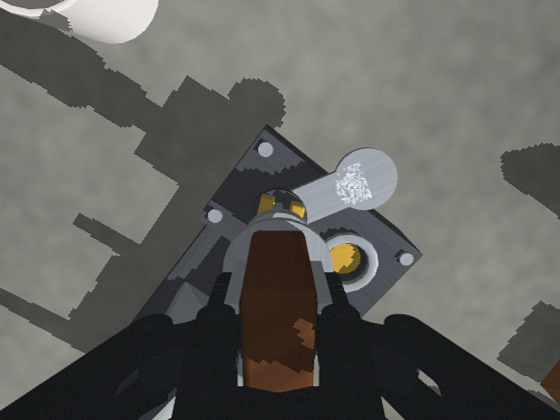

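The plate (365,180) is swung well clear and the ring with the brass plunger shows at (350,262). I'll lift out and measure the rim.

Emit:
carry_out --pt "0 0 -0.08 0 -1" --pt "0 0 -0.18 0 -1" --pt "0 0 -0.3 0 -1" --pt "0 0 -0.3 0 -1" --pt "0 0 -0.3 0 -1"

```text
clock: 14.7
position: [0.5095, -0.0782, 0.2317]
ee_rot: [-0.317, 0.949, -0.0, -0.0]
ft_force: [-0.2, 0.3, -3.3]
grip_width: 0.274
grasp_force: 79.9
```

```bash
cat >> h.py <<'E'
def ring(p):
    X=pts(p); I=p['img'].astype(int)
    m=(X[...,2]>.0635)&(X[...,2]<.069)&(np.hypot(X[...,0]-.5113,X[...,1]+.0142)<.032)&(np.hypot(X[...,0]-.5113,X[...,1]+.0142)>.012)
    P=X[m]; A=np.c_[2*P[:,:2],np.ones(len(P))]; s=np.linalg.lstsq(A,(P[:,:2]**2).sum(1),rcond=None)[0]
    print('ring',m.sum(),s[:2],np.sqrt(s[2]+s[0]**2+s[1]**2),'minrect',rect(P),'encl',cv2.minEnclosingCircle((P[:,:2]*1000).astype(np.float32)))
E
python3 - <<'E'
from h import *
conv([.5113,-.0142,.187],0)
p=camera('wrist');handle(p);ring(p)
X=pts(p)
c=(X[...,2]>.069)&(X[...,2]<.078)&(np.hypot(X[...,0]-.51,X[...,1]+.078)<.095)
P=X[c];r=np.hypot(P[:,0]-.51,P[:,1]+.0782);P=P[r>.045];print('plate mean dir rel. crusher y',len(P),np.arctan2(P[:,1].mean()+.0782,P[:,0].mean()-.51)-np.pi/2+.0206)
cheeks(p); ring(camera('top'))
E
```

```text
t 14.7 pos [ 0.5095 -0.0782  0.2317] yaw -2.4974 j [ 0.97  0.23 -1.02  1.74  0.21  1.29  2.12] tilt [-0.0001 -0.0003]
delta frac [-0.266  0.334  0.298]
spin frac 1.23
handle top in tool 7884 ([2.0, -0.2], [39.0, 23.8], 0.5) [ 0.00504165 -0.00027736 -0.02458353]
ring 853 [ 0.51080645 -0.01522204] 0.020060424948325 minrect ([506.5, -12.4], [48.8, 35.6], 66.7) encl ((512.201904296875, -14.863637924194336), 24.43528938293457)
plate mean dir rel. crusher y 2232 1.0905117209260053
cheek 327 ([511.9, -88.5], [25.5, 8.3], 23.1) 0.08940470500415985
cheek 251 ([500.3, -71.9], [17.2, 8.7], 23.3) 0.08935291274980267
mid [506.1 -80.2] sep 20.25141970331954 slot yaw 0.6099169030770661
ring 79 [ 0.511142   -0.01225337] 0.020643984168408035 minrect ([512.4, -11.0], [42.2, 46.7], 72.2) encl ((509.1288146972656, -13.985766410827637), 25.563631057739258)
```

Emit:
carry_out --pt "-0.09 0.11 0 0 -1" --pt "-0.18 0.22 0 0 -1" --pt "-0.262 0.333 0 0 -1" --pt "-0.262 0.333 0.05 0 -1" --pt "-0.262 0.333 0.15 0 -1" --pt "-0.262 0.333 0.25 0 -1" --pt "-0.262 0.333 0.28 0 -1" --pt "-0.262 0.333 0.28 0 -1" --force 110

```text
clock: 15.8
position: [0.5109, -0.0148, 0.1894]
ee_rot: [-0.317, 0.949, 0.0, -0.0]
ft_force: [0.2, 0.6, -2.2]
grip_width: 0.266
grasp_force: 108.4
```

Run:
```python
from h import *
conv([.511,-.0147,.1357])
a=camera('scene');x,y=map(int,pix(a,[.51,-.015,.1]))
save('s6.png',cv2.resize(a['img'][y-60:y+50,x-70:x+70],None,fx=5,fy=5,interpolation=cv2.INTER_CUBIC))
```

```text
t 15.8 pos [ 0.5109 -0.0148  0.1894] yaw -2.4974 j [ 0.86  0.28 -1.04  1.8   0.25  1.21  1.96] tilt [-0.0007  0.0003]
delta frac [-0.001 -0.     0.358]
```

View pics/s6.png

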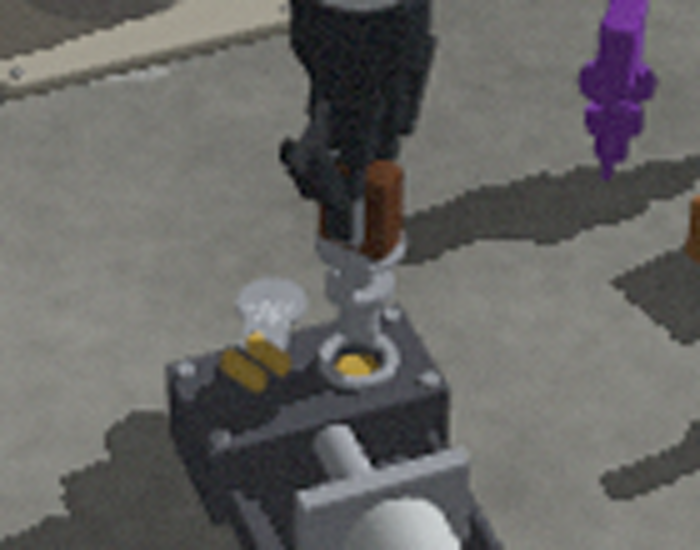

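The key is over the open ring (360,358), tip about 14 mm above it. I'll push it in.

Emit:
carry_out --pt "0 0 0.06 0 -1" --pt "0 0 0.12 0 -1" --pt "0 0 0.18 0 -1" --pt "0 0 0.24 0 -1" --pt "0 0 0.3 0 -1" --pt "0 0 0.34 0 -1" --pt "0 0 0.36 0 -1" --pt "0 0 0.36 0 -1" --pt "0 0 0.36 0 -1"

```text
clock: 16.98
position: [0.5111, -0.0147, 0.1361]
ee_rot: [-0.317, 0.949, -0.0, 0.0]
ft_force: [-1.1, -0.2, 4.1]
grip_width: 0.268
grasp_force: 109.3
```

Run:
```python
from h import *
conv([.511,-.0147,.1357]); o=manip.get_obs(); print(o['grip_width'],o['grasp_force'],o['ft_force'],o['torque'])
handle(camera('wrist'))
```

```text
t 16.98 pos [ 0.5111 -0.0147  0.1361] yaw -2.4972 j [ 0.81  0.35 -1.    1.86  0.32  1.11  1.91] tilt [ 0.0003 -0.0003]
delta frac [0.001 0.    0.002]
0.26813105599564374 109.31549549102783 [-1.07881042 -0.20694515  4.12136575] [-0.19413111  0.56451039 -0.00496116]
handle top in tool 7885 ([2.0, -0.1], [23.7, 39.2], 90.0) [ 0.00509424 -0.00015932 -0.02426274]
```

Emit:
carry_out --pt "0 0 0.007 0 -1" --pt "0 0 0.013 0 -1" --pt "0 0 0.013 0 -1" --pt "0 0 0.013 0 -1"

```text
clock: 17.52
position: [0.5113, -0.0146, 0.1357]
ee_rot: [-0.317, 0.949, -0.001, -0.0]
ft_force: [-11.3, -1.9, 27.3]
grip_width: 0.27
grasp_force: 112.8
```

Emit:
carry_out --pt "0 0 0 0 -1" --pt "0 0 0 0 -1" --pt "0 0 0 0 -1" --pt "0 0 0 0 -1" --pt "0 0 0 0 -1" --pt "0 0 0 0 -1"

```text
clock: 18.27
position: [0.5113, -0.0146, 0.1357]
ee_rot: [-0.317, 0.949, -0.001, -0.0]
ft_force: [-10.5, -1.8, 26.9]
grip_width: 0.27
grasp_force: 112.8
```

Run:
```python
from h import *
conv(); o=manip.get_obs(); print(o['grip_width'],o['grasp_force'],o['ft_force'],o['torque'])
handle(camera('wrist'))
a=camera('scene');x,y=map(int,pix(a,[.51,-.015,.1]))
save('s7.png',cv2.resize(a['img'][y-60:y+50,x-70:x+70],None,fx=5,fy=5,interpolation=cv2.INTER_CUBIC))
```

```text
t 18.27 pos [ 0.5113 -0.0146  0.1357] yaw -2.4973 j [ 0.81  0.35 -1.    1.86  0.33  1.11  1.9 ] tilt [ 0.0003 -0.0013]
0.27001745845636277 112.78433203697205 [-10.48315604  -1.78481721  26.91735777] [-0.20385968  2.8653317   0.07029992]
handle top in tool 7905 ([2.2, -0.1], [39.0, 23.7], 0.3) [ 0.00514715 -0.00017638 -0.02431804]
```

View pics/s7.png

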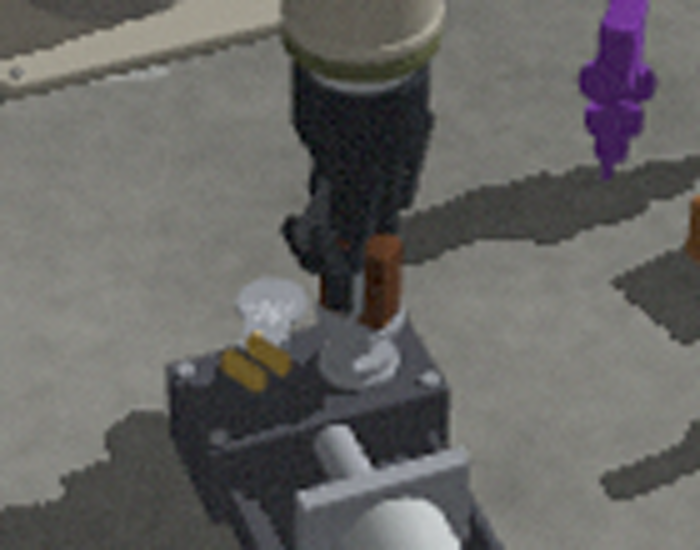

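The collar sits on the ring (360,355) with the cover clear. The push is steady at about 27 N at the expected height, so I'm handing in.

```bash
python3 -c "
from h import *
print(ticket.hand_in())"
```

```text
the job is handed in; nothing more can be done
None
```

I handed the job in at about 18 s of the 48 s limit, without a verdict returned: cover turned to about 1.09 rad, key still gripped and pushed into the bore with its collar on the rim at about 27 N wrist force, and the mug, can and funnel never touched.

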